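# Put the spectacle case away in its drawer

### The job

Put the spectacle case away: draw it right out from under the laptop stand, set it down on the bare desk top clear of the stand and let go, then take it afresh across its middle and lay it down in the felt cradle inside the open drawer. Then push the drawer fully shut without slamming it. Leave the other things on the desk where they stand.

Things in the scene. Friction and masses are not known exactly. Their poses are not given: they have to be found in the camera images.
- case: Closed hard spectacle case: black eight-sided prism with two steel bands and steel end caps, 160 mm long, 44 mm across flats (each 18 mm wide), 0.1 to 0.2 kg. Origin: centre of its underside; x along its length, z up; both ends alike. It starts on the desk under the stand, 65 to 85 mm of it sticking out of the stand's open front. Lying on the desk, its upright flats are 13 to 31 mm up.
- case_center (a point): Centre of the case, 22 mm above its underside; axes as the case's.
- case_end_a (a point): Centre of the case's end face at its own +x (80 mm from its centre).
- case_end_b (a point): Centre of the case's end face at its own -x (80 mm from its centre).
- stand: Fixed low wooden stand with a closed laptop on it, left or right on the desk. Origin on the desk under the middle of its open front edge, which faces its own -x (to the robot). Board 240 mm deep (x), 300 mm wide (y), underside 56 mm, top 72 mm above the desk, on two side panels (132 mm clear either side of the middle). The laptop lies 47 mm back from the front edge, its top 88 mm above the desk.
- unit: Fixed low drawer unit of dark wood, on the other side of the desk from the stand: 270 mm deep (x), 260 mm wide (y), 92 mm high; its one drawer slides out to its own -x (to the robot). Origin on the desk under the middle of its front face. Papers and a thin book on its top reach 110 mm above the desk, 90 mm or more back from the front.
- unit_drawer0 (a joint): How far the drawer is open (m): 0 fully shut, at most 0.189; starts 0.135 to 0.170 open. It slides with about 1 N of friction and stays where it is left. A case lying more than about 6 mm too high strikes the unit's top board and blocks the drawer.
- unit_drawer0_handle (a point): Middle of the drawer's handle, a level metal bar 120 mm long, 11 mm thick, its middle 35 mm in front of the drawer's front panel (15 mm thick, top edge about 80 mm above the desk) and 54 mm above the desk. Moves with the drawer; x points into the unit, the way the drawer shuts.
- cradle_seat (a point): Where the centre of the case lies when seated in the cradle in the drawer, 52 mm above the desk. Moves with the drawer; x into the unit (the way it shuts), y across the drawer, z up. The seated case lies along y. The drawer's front wall is 60 mm from this point to -x; the unit's front face is some 53 to 88 mm from it to +x. Drawer floor 30 mm below this point.
- cradle_floor (a point): Point on the drawer floor under cradle_seat, axes alike: the middle of the grey felt cradle fixed in the drawer. Two trough-shaped saddles, 38 to 82 mm either side of the middle along y: level bed 8 mm up, side walls flaring at 60 deg to 38 mm up (2 mm clear of the seated case, 12 mm at the top), end walls likewise (3 mm clear). Between the saddles a finger gap 76 mm long, open to the drawer floor.
- stapler: Bystander: black and steel stapler, 140 x 34 x 44 mm, lying between the stand and the drawer. Origin under its middle.
- small_vase: Bystander: small ring-shaped vase on a foot, 96 mm wide, 34 mm thick, 126 mm high, between the stand and the drawer unit. Origin under its middle.
- mug: Bystander: white mug, 80 mm across, 95 mm high, at the right edge. Origin under its middle.
- pen_cup: Bystander: steel cup of pencils, 72 mm across, 158 mm high, at the left edge. Origin under its middle.
Not all that is in view belongs to the job. What is shaped like the case but orange or purple is not meant.

How it is judged (in metres and radians):
On the way, in this order (a step that is already met when the one before it is completed fails the run):
1. the case lies on the desk top, wholly clear of the stand, let go and still ((x of each of case_end_a, case_end_b in the frame of stand below 0 m or y of each of case_end_a, case_end_b in the frame of stand below -0.15 m or y of each of case_end_a, case_end_b in the frame of stand above 0.15 m) and height (world z) of case_center below 0.028 m and contact force between the fingers and case below 0.2 N and linear speed of case below 0.03 m/s), for 0.2 s.
2. the case is seated in the cradle of the open drawer, let go and still (x of case_center in the frame of cradle_seat between -0.007 and 0.007 m and y of case_center in the frame of cradle_seat between -0.008 and 0.008 m and z of case_center in the frame of cradle_seat between -0.006 and 0.006 m and angle between the x axis of case_center and the y axis of cradle_seat, either way round below 0.1 rad and contact force between the fingers and case below 0.2 N and linear speed of case below 0.03 m/s and value of joint unit_drawer0 above 0.08 m), for 0.2 s.
At the end, for the whole second after the job is handed in: The drawer is fully shut (less than 6 mm open) and the case, let go and still, is seated in the cradle: its centre within 7 mm across, 8 mm along and 6 mm in height of cradle_seat, its length along the cradle within 0.1 rad (value of joint unit_drawer0 below 0.006 m and x of case_center in the frame of cradle_seat between -0.007 and 0.007 m and y of case_center in the frame of cradle_seat between -0.008 and 0.008 m and z of case_center in the frame of cradle_seat between -0.006 and 0.006 m and angle between the x axis of case_center and the y axis of cradle_seat, either way round below 0.1 rad and contact force between the fingers and case below 0.2 N and linear speed of case below 0.03 m/s); the robot touches nothing.
It fails at once if the drawer is slammed (shut faster than 0.5 m/s) (velocity of joint unit_drawer0 below -0.5 m/s).
It fails at once if another thing on the desk is moved more than 30 mm (distance of any of stapler, small_vase, mug, pen_cup from where it was at the start of the episode above 0.03 m).
It also fails if it takes over 69 s, if anything falls off the work surface, if the arm or the gripper's body presses on something with over 40 N, if the wrist force passes 120 N, or if a joint passes its speed limit or range.

### The arm

A 7-joint arm with a two-finger parallel gripper is mounted at the origin on the work surface. World frame = base frame: x ahead of the robot, y to its left, z up, the work surface at z = 0. Lengths are in m, angles in degrees, forces in N, time in s.
With the tool pointing down it reaches from about 0.425 to 0.875 m from the base axis. Payload 4.7 kg.
Tool frame: the origin (TCP) lies between the finger pads; the fingertips stand 17 mm ahead of it and the grasp point (between the pads) lies 2 mm behind it; z points along the fingers, y is the line along which they close (so a half turn about z gives the same grasp; the last joint's range is limited). The gripper opens to 87 mm and grips with 3 to 60 N. Pads are 19 mm wide; open, the fingers measure 117 mm over their backs; the gripper's body (75 mm by 190 mm) begins 51 mm behind the grasp point.
Start: joints at [70.537, 18.392, -4.016, 83.108, 1.295, 78.541, -3.26], TCP at [0.225, -0.61, 0.24] pointing down, gripper open.
Joint ranges: [-163.93, 163.93], [-17.29, 119.83], [-79.2, 71.16], [3.27, 140.29], [-89.18, 269.18], [5.43, 117.66], [-154.24, 154.24]. Speed limits (degrees/s): [147.25, 147.25, 180, 180, 180, 180, 180].

### API

Orientations are given as [roll, pitch, yaw] about the fixed x, y, z axes, in that order (R = Rz(yaw) Ry(pitch) Rx(roll)).
In Python, from cell import env, cams gives the robot as it stands.
- The arm moves only by the shell command python3 -m pendant 'ROWS' [FORCE]. ROWS is JSON, a list of rows, each an object of numbers: "tx", "ty", "tz": the shift along the tool's x, y, z each as a share of 0.05 m, from -1 to 1; "spin": the turn about the tool's z as a share of 4 degrees, from -1 to 1; "claw": the closure, from 0 (fully open) to 1 (shut). A call has 1 to 10 rows; each row shifts and turns the commanded pose from where the row before left it, along the tool's axes as they then stand; what a row does not reach is not made up. A row lasts 1/8 s, in which the tool goes at most 62.5 mm and 10.7 degrees, less where a joint would pass 70% of its speed; a pose out of reach is approached as far as the arm can. A call with a number of a shift or a turn outside -1 to 1 is refused whole. A call with a gripper value outside its range is refused whole. The fingers move at their own pace and stop on an object; FORCE is the grip in N (left out, the last holds). Time passes only in rows, so rows that do not move let the fingers close. It gives the time, the measured TCP pose, the force, the opening and the grip force at its end, in the units of the state.
- env.get_obs(): the state, without advancing time (a new reading comes with each control period).
- cams.read_camera(name): name is "scene" or "top"; returns the picture (384x512x3 uint8, red, green, blue); there is no depth.
- cams.camera_info(name): a dict with "fx", "fy", "cx", "cy" (pixels), "rvec" (rotation vector, rad) and "tvec" (3), from world to camera coordinates, as OpenCV has them. Camera axes: x right, y down, z forward; pixel columns grow to the right and rows downward; lengths in m; the calibration is good to about 2 mm. A picture is of the moment at which its call begins. camera_info takes no time and is no camera call.
- env.sign_off(): hands the job in; it is judged then, once.
The state is a dict: "time_s": time; "qpos": joint angles; "joint_velocities": joint speeds; "effort": joint torques, N m; "tool_pos": TCP position; "tool_rot": TCP orientation; "force": force on the tool from outside, world axes, zero at the start; "wrist_torque": the same for the moment, N m; "grip_width": finger opening in m; "grasp_force": force on a finger pad.
Only numpy, scipy, OpenCV 4.12 (cv2) and the standard library are available. Lean on these libraries where they do the work, as an engineer would, in place of code of your own. Each camera call takes 0.05 s, during which the arm holds its last target. There are 200 camera calls.

## Working session

There is one attempt and no reset: what is moved stays moved. The work goes in short steps, Python scripts to look and compute and a shell command to move; the robot and the scene stay as the last step left them, time stands still between calls to the robot, and variables do not carry over. Pictures are saved under pics/ and viewed, at most 13 in all, crops included, and the job is handed in when it is done.

```bash
mkdir -p pics; ls; cat > h.py <<'E'
import numpy as np, cv2
from cell import env, cams
def K(n):
    i=cams.camera_info(n); R,_=cv2.Rodrigues(np.array(i["rvec"],float)); t=np.array(i["tvec"],float).reshape(3)
    return i,R,t
def ray(n,u,v):
    i,R,t=K(n); d=R.T@np.array([(u-i["cx"])/i["fx"],(v-i["cy"])/i["fy"],1]); return -R.T@t,d
def onz(n,u,v,z):
    o,d=ray(n,u,v); return o+d*(z-o[2])/d[2]
def tri(p,q):  # p,q=(cam,u,v)
    o1,d1=ray(*p);o2,d2=ray(*q)
    s=np.linalg.lstsq(np.stack([d1,-d2],1),o2-o1,rcond=None)[0]
    a,b=o1+d1*s[0],o2+d2*s[1]; return (a+b)/2,np.linalg.norm(a-b)
def proj(n,P):
    i,R,t=K(n); c=R@np.array(P,float)+t; return np.round([i["fx"]*c[0]/c[2]+i["cx"],i["fy"]*c[1]/c[2]+i["cy"]],1)
def shot(n,name,crop=None,s=1):
    im=cams.read_camera(n); cv2.imwrite(f"pics/{name}_raw.png",im[:,:,::-1])
    o=im if crop is None else im[crop[1]:crop[3],crop[0]:crop[2]]
    o=cv2.resize(o,None,fx=s,fy=s,interpolation=cv2.INTER_CUBIC); cv2.imwrite(f"pics/{name}.png",o[:,:,::-1]); return im
E
python3 - <<'E'
from h import *
shot("scene","s0",s=1.5); shot("top","t0",s=1.5)
for n in("scene","top"):
    i,R,t=K(n); print(n,i["fx"],-R.T@t,R[2])
print(env.get_obs())
E
```

```text
pics
scene 437.68553308884674 [ 1.81915937 -0.16072605  0.92598434] [-0.82218464  0.10021158 -0.56033031]
top 451.4702366967314 [ 0.4196263  -0.02747663  1.59460769] [ 0.05339633 -0.00337906 -0.99856768]
{'time_s': 0.1, 'qpos': array([70.53855776, 18.436558  , -4.01597579, 83.1673433 ,  1.29569958,
       78.53946811, -3.26000846]), 'joint_velocities': array([ 0.028753  , -0.07159476, -0.02336929, -0.17291353,  0.01710673,
        0.0719004 , -0.03488543]), 'effort': array([ 1.02140400e-04, -4.92569911e+01, -4.05691797e-01, -3.13397777e+01,
       -6.41673035e-02,  3.95473419e-02,  7.82141251e-05]), 'tool_pos': array([ 0.22498071, -0.60933929,  0.23855611]), 'tool_rot': array([-1.79901901e+02,  5.87188636e-03,  2.02715821e+01]), 'force': array([-1.40444544, -0.27305241, -0.30343165]), 'wrist_torque': array([ 0.02444856, -0.05060413,  0.01270072]), 'grasp_force': 0.0, 'grip_width': 0.08723771038181856}
```

View pics/s0.png

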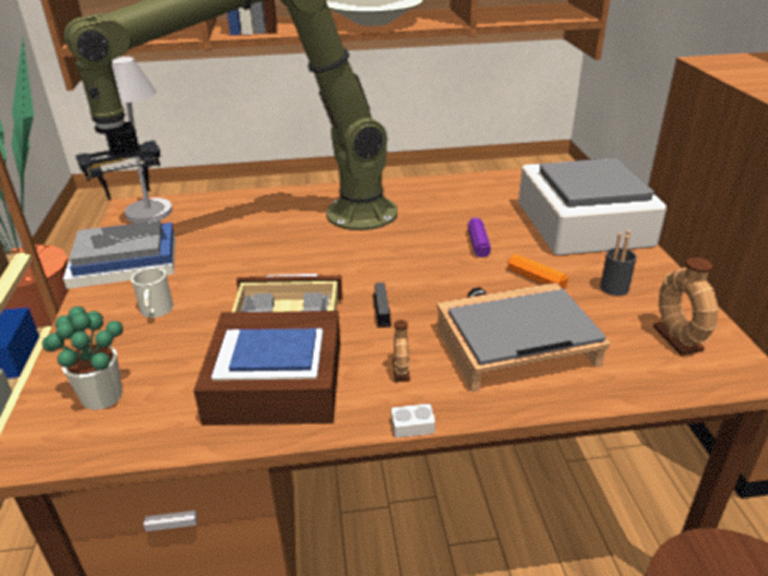

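View pics/t0.png

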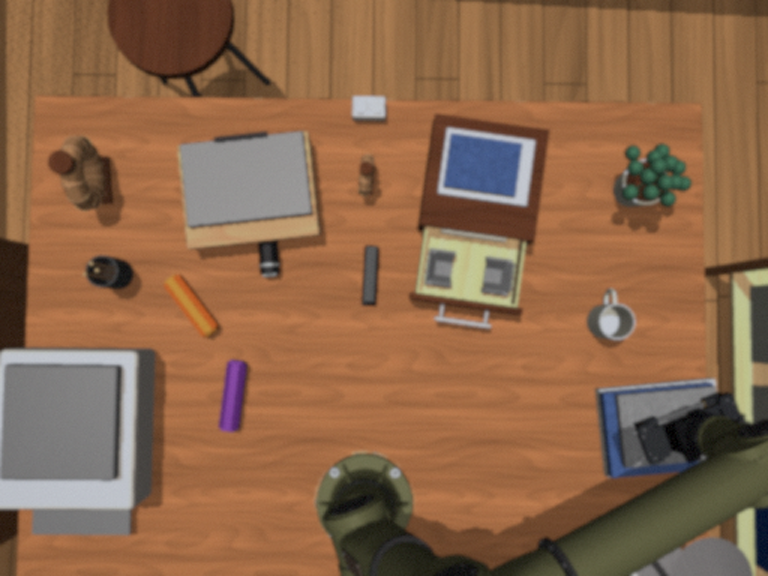

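Top view (1.5x pixels), candidates for the case:
- black and steel stub at (270,258), sticking out of the stand's front edge
- black stapler at (371,275), standing free
- orange prism at (190,305)
- purple prism at (232,396)

By the description I choose the stub at (270,258). Scene view: stand at (520,335), drawer at (285,295). A close crop will check the choice.

```bash
python3 - <<'E'
from h import *
t=cv2.imread("pics/t0_raw.png"); s=cv2.imread("pics/s0_raw.png")
def c(im,x0,y0,w,h): return cv2.resize(im[y0:y0+h,x0:x0+w],(400,300),interpolation=cv2.INTER_CUBIC)
# scale: top crops 100x75 ->4x ; scene crops 100x75
o=np.vstack([np.hstack([c(t,115,128,100,75),c(t,270,145,100,75)]),np.hstack([c(s,280,165,100,75),c(s,140,165,100,75)])])
cv2.imwrite("pics/c0.png",o)
for z in(0,0.03,0.054,.072): print(z,onz("top",270/1.5,277/1.5,z)[:2],onz("top",463/1.5,323/1.5,z)[:2])
E
```

```text
0 [0.51672036 0.22901913] [ 0.41280375 -0.22655019]
0.03 [0.51489369 0.22419357] [ 0.4129321  -0.22280494]
0.054 [0.51343236 0.22033312] [ 0.41303479 -0.21980874]
0.072 [0.51233635 0.21743779] [ 0.4131118  -0.21756159]
```

View pics/c0.png

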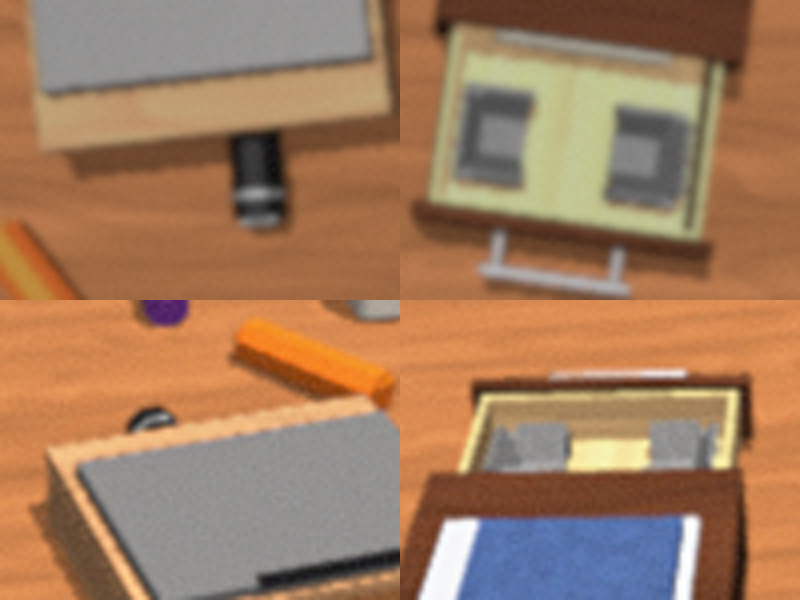

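The crop confirms the choice: a black prism with a steel band and cap, sticking out from under the stand's front edge. In the crop its end is at (260,226), which is top pixel (180,184). The saddles are at crop (498,138) and (650,156), and the handle runs from (480,268) to (628,290). Now for numbers.

```bash
python3 - <<'E'
from h import *
t=cv2.imread("pics/t0_raw.png"); s=cv2.imread("pics/s0_raw.png")
def low(im,x0,y0,x1,y1,f):
    h=cv2.cvtColor(im[y0:y1,x0:x1],cv2.COLOR_BGR2HSV); m=f(h.astype(int)).astype(np.uint8)*255
    cs,_=cv2.findContours(m,cv2.RETR_EXTERNAL,cv2.CHAIN_APPROX_NONE)
    out=[(cv2.contourArea(c),cv2.minAreaRect((c+[x0,y0]).astype(np.float32))) for c in cs if cv2.contourArea(c)>15]
    return sorted(out,key=lambda a:-a[0])[:4],m
g=lambda h:(h[...,1]<70)
# saddles
r,m=low(t,278,160,348,200,lambda h:(h[...,1]<70)&(h[...,2]<170))
for a in r: print("sad",a)
c=[np.array(a[1][0]) for a in r[:2]]; c.sort(key=lambda p:p[0])
for z in(.052,.06):
    L,R=[onz("top",*p,z) for p in c]; print(z,L,R,(L+R)/2,np.linalg.norm(L-R),"yaw",np.degrees(np.arctan2(*(L-R)[:2]*[-1,1])))
# handle
A=tri(("top",290,212.3),("scene",212,183.3));B=tri(("top",327,217.5),("scene",178,184));print("handle",A,B)
# scene handle mask
r,m=low(s,170,175,222,192,lambda h:(h[...,1]<70)&(h[...,2]>150));print(r)
r,m=low(t,285,205,332,223,lambda h:(h[...,1]<70)&(h[...,2]>120));print(r)
# case
r,m=low(t,165,163,195,192,lambda h:(h[...,1]<90)|(h[...,2]<60));print("case",r)
h=cv2.cvtColor(t,cv2.COLOR_BGR2HSV)
for v in range(164,188,2): print(v,[tuple(x) for x in h[v,170:190:1,1:].tolist()] if v in(170,) else "",t[v,170:190].max(1).tolist())
print("top end",tri(("top",179.75,181.75),("scene",318,191)))
# stand front edge corners z=.072 (crop 42,150 / 392,108)
P,Q=[onz("top",115+a/4,128+b/4,.072) for a,b in((42,150),(392,108))];print("stand",P,Q)
E
```

```text
sad (486.0, ((332.4400939941406, 182.06602478027344), (21.954387664794922, 31.250389099121094), 8.530765533447266))
sad (416.0, ((292.7445068359375, 178.03668212890625), (19.877620697021484, 24.772855758666992), 8.530765533447266))
0.052 [ 0.54011138 -0.16506757  0.052     ] [ 0.52761136 -0.30120488  0.052     ] [ 0.53386137 -0.23313623  0.052     ] 0.13670997651307973 yaw -5.246141006320667
0.06 [ 0.53948654 -0.16435402  0.06      ] [ 0.52705135 -0.29978532  0.06      ] [ 0.53326894 -0.23206967  0.06      ] 0.1360009953404914 yaw -5.246141006320692
handle (array([ 0.42280531, -0.15541497,  0.05144218]), np.float64(0.0018273275855700559)) (array([ 0.40625456, -0.28185821,  0.05124793]), np.float64(0.001841897522898119))
[]
[(136.5, ((308.2871398925781, 211.62872314453125), (36.51786422729492, 10.547393798828125), 5.710593223571777))]
case [(223.0, ((179.0, 173.5), (21.0, 12.0), 90.0))]
164  [100, 88, 65, 37, 31, 44, 53, 53, 60, 54, 39, 27, 27, 23, 46, 78, 99, 106, 110, 111]
166  [108, 95, 69, 43, 30, 44, 58, 58, 58, 56, 50, 31, 19, 22, 36, 68, 97, 114, 124, 130]
168  [122, 117, 89, 5
[... 621 characters left out ...]
130, 107, 93, 91, 85, 90, 110, 135, 155]
178  [158, 154, 136, 107, 80, 75, 82, 88, 90, 84, 80, 67, 55, 44, 40, 54, 84, 107, 137, 155]
180  [162, 158, 141, 103, 61, 38, 48, 55, 59, 62, 57, 51, 43, 37, 31, 42, 68, 99, 130, 150]
182  [171, 169, 157, 130, 105, 96, 98, 97, 94, 95, 100, 100, 109, 104, 86, 75, 88, 112, 137, 158]
184  [165, 163, 163, 159, 157, 150, 134, 125, 113, 111, 107, 110, 109, 106, 104, 100, 111, 125, 146, 164]
186  [166, 167, 167, 169, 169, 168, 163, 155, 144, 132, 128, 129, 131, 135, 139, 142, 140, 149, 161, 166]
top end (array([0.52451038, 0.22483014, 0.04181287]), np.float64(0.0029912913882251934))
stand [0.5754807  0.40287282 0.072     ] [0.61417521 0.10749933 0.072     ]
```

```bash
python3 - <<'E'
from h import *
L=[onz("top",u,v,.031)[:2] for u,v in((172.0,167),(173.2,181))]
Rr=[onz("top",u,v,.013)[:2] for u,v in((185.5,167),(186.8,181))]
for a in(L,Rr): d=a[0]-a[1]; print(a,"yaw",np.degrees(np.arctan2(d[1],d[0])))
print("end bottom/top",onz("top",180,184.8,.022),onz("top",179.8,181.9,.044))
E
python3 -m pendant '[{"tx":0.6,"ty":-0.8,"spin":1},{"tx":0.6,"ty":-0.8,"spin":1},{"tx":0.6,"ty":-0.8,"spin":1},{"tx":0.6,"ty":-0.8,"spin":1},{"tx":0.5,"ty":-0.9},{"tx":0.5,"ty":-0.9},{"tx":0.5,"ty":-0.9},{"tx":0.5,"ty":-0.9},{"tx":0.5,"ty":-0.9},{"tx":0.5,"ty":-0.9}]' 20
```

```text
[array([0.5760572 , 0.25293938]), array([0.52734374, 0.24784   ])] yaw 5.976016788773247
[array([0.57833125, 0.20874767]), array([0.52905393, 0.20331638])] yaw 6.289691912696382
end bottom/top [0.51491495 0.22547185 0.022     ] [0.52356894 0.22280393 0.044     ]invalid input at $[0]: expected keys tx, ty, tz, spin, claw
```

```bash
python3 -m pendant '[{"tx":0.6,"ty":-0.8,"tz":0,"spin":1,"claw":0},{"tx":0.6,"ty":-0.8,"tz":0,"spin":1,"claw":0},{"tx":0.6,"ty":-0.8,"tz":0,"spin":1,"claw":0},{"tx":0.6,"ty":-0.8,"tz":0,"spin":0.5,"claw":0},{"tx":0.5,"ty":-0.9,"tz":0,"spin":0,"claw":0},{"tx":0.5,"ty":-0.9,"tz":0,"spin":0,"claw":0},{"tx":0.5,"ty":-0.9,"tz":0,"spin":0,"claw":0},{"tx":0.5,"ty":-0.9,"tz":0,"spin":0,"claw":0},{"tx":0.5,"ty":-0.9,"tz":0,"spin":0,"claw":0},{"tx":0.5,"ty":-0.9,"tz":0,"spin":0,"claw":0}]' 20
```

```text
time_s: 1.35
tool_pos: [0.4216, -0.1393, 0.2393]
tool_rot: [180.0, 0.0, 6.3]
force: [0.1, 0.4, 0.2]
grip_width: 0.0869
grasp_force: 0.0
```

```bash
python3 -m pendant '[{"tx":0.4,"ty":-0.88,"tz":0,"spin":0,"claw":0},{"tx":0.4,"ty":-0.88,"tz":0,"spin":0,"claw":0},{"tx":0.4,"ty":-0.88,"tz":0,"spin":0,"claw":0},{"tx":0.4,"ty":-0.88,"tz":0,"spin":0,"claw":0},{"tx":0.4,"ty":-0.88,"tz":0,"spin":0,"claw":0},{"tx":0.4,"ty":-0.8,"tz":0,"spin":0,"claw":0},{"tx":0.4,"ty":-0.8,"tz":0,"spin":0,"claw":0},{"tx":0.2,"ty":-0.4,"tz":0,"spin":0,"claw":0},{"tx":0,"ty":0,"tz":0,"spin":0,"claw":0},{"tx":0,"ty":0,"tz":0,"spin":0,"claw":0}]'
python3 -c "from h import *; print(env.get_obs()['qpos'])"
```

```text
time_s: 2.6
tool_pos: [0.5353, 0.1923, 0.2391]
tool_rot: [179.9, 0.1, 6.2]
force: [-0.5, -0.7, 0.3]
grip_width: 0.0873
grasp_force: 0.0
[  20.35723935   13.88748679  -49.55334885   93.59128473   10.81768114
   77.59707296 -114.50527764]
```

```bash
python3 -m pendant '[{"tx":0.25,"ty":-0.68,"tz":0,"spin":0,"claw":0},{"tx":0,"ty":0,"tz":0.8,"spin":0,"claw":0},{"tx":0,"ty":0,"tz":1,"spin":0,"claw":0},{"tx":0,"ty":0,"tz":1,"spin":0,"claw":0},{"tx":0,"ty":0,"tz":0,"spin":0,"claw":0},{"tx":0,"ty":0,"tz":0,"spin":0,"claw":0}]'
python3 - <<'E'
from h import *
s=shot("scene","s1",(270,130,400,230),3); t=shot("top","t1",(110,110,240,210),3)
o=np.hstack([s[130:230,270:400],t[110:210,110:240]]); cv2.imwrite("pics/c1.png",cv2.resize(o[:,:,::-1],None,fx=3,fy=3,interpolation=2))
E
```

```text
time_s: 3.35
tool_pos: [0.5455, 0.2284, 0.1015]
tool_rot: [-180.0, -0.1, 6.2]
force: [0.5, -0.1, 1.0]
grip_width: 0.0869
grasp_force: 0.0
```

View pics/c1.png

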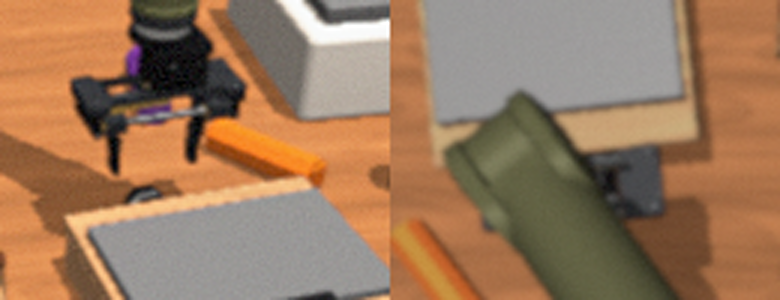

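In the scene half, the fingertips at (113,170) and (193,160) straddle the case end at (145,195). Going down, gripping and pulling.

```bash
python3 -m pendant '[{"tx":0,"ty":0,"tz":0.6,"spin":0,"claw":0},{"tx":0,"ty":0,"tz":0.6,"spin":0,"claw":0},{"tx":0,"ty":0,"tz":0.38,"spin":0,"claw":0},{"tx":0,"ty":0,"tz":0,"spin":0,"claw":0},{"tx":0,"ty":0,"tz":0,"spin":0,"claw":1},{"tx":0,"ty":0,"tz":0,"spin":0,"claw":1},{"tx":0,"ty":0,"tz":0,"spin":0,"claw":1},{"tx":0,"ty":0,"tz":0,"spin":0,"claw":1},{"tx":0,"ty":0,"tz":0,"spin":0,"claw":1},{"tx":0,"ty":0,"tz":0,"spin":0,"claw":1}]' 15
```

```text
time_s: 4.7
tool_pos: [0.5443, 0.2285, 0.0206]
tool_rot: [180.0, 0.0, 6.3]
force: [-0.5, 0.0, 1.5]
grip_width: 0.0441
grasp_force: 14.9
```

```bash
python3 -m pendant '[{"tx":-0.2,"ty":0,"tz":0,"spin":0,"claw":1},{"tx":-0.3,"ty":0,"tz":0,"spin":0,"claw":1},{"tx":-0.3,"ty":0,"tz":0,"spin":0,"claw":1},{"tx":-0.3,"ty":0,"tz":0,"spin":0,"claw":1},{"tx":-0.3,"ty":0,"tz":0,"spin":0,"claw":1},{"tx":-0.3,"ty":0,"tz":0,"spin":0,"claw":1},{"tx":-0.3,"ty":0,"tz":0,"spin":0,"claw":1},{"tx":-0.2,"ty":0,"tz":0,"spin":0,"claw":1},{"tx":-0.1,"ty":0,"tz":0,"spin":0,"claw":1},{"tx":0,"ty":0,"tz":0,"spin":0,"claw":1}]'
python3 -m pendant '[{"tx":0,"ty":0,"tz":0,"spin":0,"claw":0},{"tx":0,"ty":0,"tz":0,"spin":0,"claw":0},{"tx":0,"ty":0,"tz":0,"spin":0,"claw":0},{"tx":0,"ty":0,"tz":0,"spin":0,"claw":0},{"tx":0,"ty":0,"tz":-0.6,"spin":0,"claw":0},{"tx":0,"ty":0,"tz":-0.8,"spin":0,"claw":0},{"tx":0,"ty":0.5,"tz":-0.8,"spin":0,"claw":0},{"tx":0,"ty":1,"tz":0,"spin":0,"claw":0},{"tx":0,"ty":1,"tz":0,"spin":0,"claw":0},{"tx":0,"ty":1,"tz":0,"spin":0,"claw":0}]'
python3 - <<'E'
from h import *
t=shot("top","t2",(90,110,290,260),4)
E
```

```text
time_s: 5.95
tool_pos: [0.429, 0.2159, 0.0205]
tool_rot: [180.0, 0.1, 6.3]
force: [-3.2, -0.1, 5.3]
grip_width: 0.0441
grasp_force: 14.8
time_s: 7.2
tool_pos: [0.4492, 0.0406, 0.1309]
tool_rot: [179.9, -0.1, 6.3]
force: [0.3, -0.2, 0.9]
grip_width: 0.0874
grasp_force: 0.0
```

View pics/t2.png

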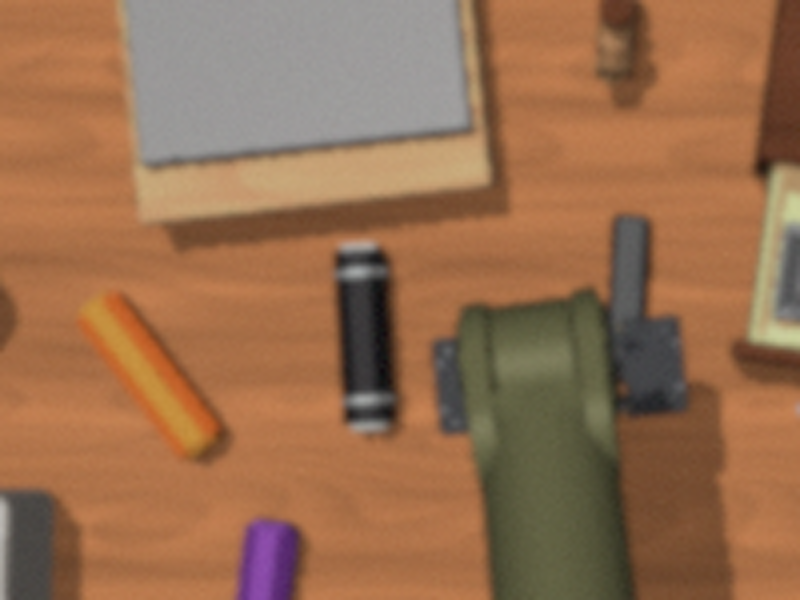

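The case lies on the bare desk, clear of the stand, with its ends at crop (361,244) and (371,432). Everything else is undisturbed. Next I measure its centre from both views.

```bash
python3 - <<'E'
from h import *
t=cv2.imread("pics/t2_raw.png")
g=t[165:222,168:194].max(2).astype(float)
m=np.zeros(t.shape[:2],np.uint8)
h=cv2.cvtColor(t,cv2.COLOR_BGR2HSV); m[165:222,168:194]=((h[...,1]<110)|(h[...,2]<80))[165:222,168:194]*255
c=max(cv2.findContours(m,0,1)[0],key=cv2.contourArea); r=cv2.minAreaRect(c);print(r)
ends=[(90+361/4,110+244/4),(90+370.5/4,110+430/4)]
E=[onz("top",*e,.035) for e in ends];print(E,(E[0]+E[1])/2,np.linalg.norm(E[0]-E[1]),np.degrees(np.arctan2(*(E[0]-E[1])[1::-1])))
print(onz("top",*r[0],.035))
s=shot("scene","s2"); print([proj("scene",e) for e in E])
h=cv2.cvtColor(s,cv2.COLOR_RGB2HSV); x0,y0,x1,y1=285,150,345,205
m=np.zeros(s.shape[:2],np.uint8); m[y0:y1,x0:x1]=((h[...,1]<110)|(h[...,2]<70))[y0:y1,x0:x1]*255
for c in cv2.findContours(m,0,1)[0]:
    if cv2.contourArea(c)>30: print(cv2.contourArea(c),cv2.boundingRect(c),cv2.minAreaRect(c))
cv2.imwrite("pics/c2.png",cv2.resize(s[150:210,260:360,::-1],None,fx=5,fy=5,interpolation=2))
E
```

```text
((180.72073364257812, 193.92124938964844), (48.35108947753906, 13.48808765411377), 86.3086166381836)
[array([0.56203038, 0.22339308, 0.035     ]), array([0.40134642, 0.21227368, 0.035     ])] [0.4816884  0.21783338 0.035     ] 0.16106823235039786 3.9585842639936812
[0.48258091 0.22031368 0.035     ]
[array([319.7, 198.4]), array([306.4, 175.6])]
143.5 (301, 197, 44, 8) ((322.5, 200.5), (7.0, 43.0), 90.0)
222.0 (303, 176, 21, 23) ((311.30487060546875, 187.74388122558594), (24.890785217285156, 11.753982543945312), 57.094757080078125)
```

View pics/c2.png

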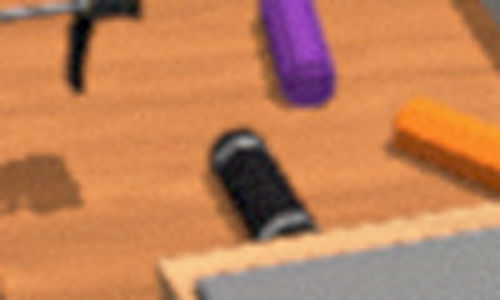

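The near end is at crop (235,130), which is scene pixel (307,176). That fits the top view with the case lying flat on the desk, centre about (0.482, 0.219), yaw about 5°. Regrasping across the middle.

```bash
python3 -m pendant '[{"tx":0.25,"ty":-0.87,"tz":0,"spin":0,"claw":0},{"tx":0.25,"ty":-0.87,"tz":0,"spin":0,"claw":0},{"tx":0.25,"ty":-0.87,"tz":0,"spin":0,"claw":0},{"tx":0.3,"ty":-0.86,"tz":0,"spin":0,"claw":0},{"tx":0,"ty":0,"tz":0,"spin":0,"claw":0},{"tx":0,"ty":0,"tz":0.7,"spin":0,"claw":0},{"tx":0,"ty":0,"tz":0.8,"spin":0,"claw":0},{"tx":0,"ty":0,"tz":0.5,"spin":0,"claw":0},{"tx":0,"ty":0,"tz":0.2,"spin":0,"claw":0},{"tx":0,"ty":0,"tz":0,"spin":0,"claw":0}]'
```

```text
time_s: 8.55
tool_pos: [0.4821, 0.22, 0.0204]
tool_rot: [180.0, 0.0, 6.3]
force: [0.6, 0.2, 0.0]
grip_width: 0.0867
grasp_force: 0.0
```

```bash
python3 -m pendant '[{"tx":0,"ty":0,"tz":0,"spin":0,"claw":1},{"tx":0,"ty":0,"tz":0,"spin":0,"claw":1},{"tx":0,"ty":0,"tz":0,"spin":0,"claw":1},{"tx":0,"ty":0,"tz":0,"spin":0,"claw":1},{"tx":0,"ty":0,"tz":0,"spin":0,"claw":1},{"tx":0,"ty":0,"tz":-0.3,"spin":0,"claw":1},{"tx":0,"ty":0,"tz":-0.8,"spin":0,"claw":1},{"tx":0,"ty":0,"tz":-0.8,"spin":0,"claw":1},{"tx":0,"ty":0,"tz":-0.8,"spin":0,"claw":1},{"tx":0,"ty":0,"tz":-0.3,"spin":0,"claw":1}]' 20
python3 - <<'E'
from h import *
# refine drawer from first pictures: handle line, saddle corner midpoints (crop coords), front panel, unit face
c=lambda x,y:(270+(x-400)/4,145+y/4)
A,B=[onz("top",*c(*p),.054)[:2] for p in((480,268),(628,290))]; print("handle",A,B,(A+B)/2,np.linalg.norm(A-B),"yaw",np.degrees(np.arctan2(*(A-B)*[-1,1])))
A,B=[onz("top",*c(*p),.080)[:2] for p in((412,205),(712,245))]; print("panel top",A,B,(A+B)/2,np.linalg.norm(A-B),"yaw",np.degrees(np.arctan2(*(A-B)*[-1,1])))
A,B=[onz("top",*c(*p),.092)[:2] for p in((440,22),(744,65))]; print("unit face top",A,B,(A+B)/2,np.linalg.norm(A-B),"yaw",np.degrees(np.arctan2(*(A-B)*[-1,1])))
t=cv2.imread("pics/t0_raw.png"); cv2.imwrite("pics/d0.png",cv2.resize(t[150:225,270:360],None,fx=8,fy=8,interpolation=2))
E
```

```text
time_s: 9.8
tool_pos: [0.4833, 0.2212, 0.1733]
tool_rot: [-180.0, -0.2, 6.3]
force: [0.3, -0.1, -2.4]
grip_width: 0.0436
grasp_force: 19.8
handle [ 0.42377005 -0.15611134] [ 0.40626129 -0.28233627] [ 0.41501567 -0.21922381] 0.12743347312126488 yaw -7.897150804169593
panel top [ 0.47595838 -0.09657102] [ 0.44483501 -0.34850463] [ 0.46039669 -0.22253782] 0.25384879224027357 yaw -7.042524284265203
unit face top [ 0.62903229 -0.11834408] [ 0.59541444 -0.37298771] [ 0.61222336 -0.24566589] 0.25685314556968997 yaw -7.520652908498048
```

View pics/d0.png

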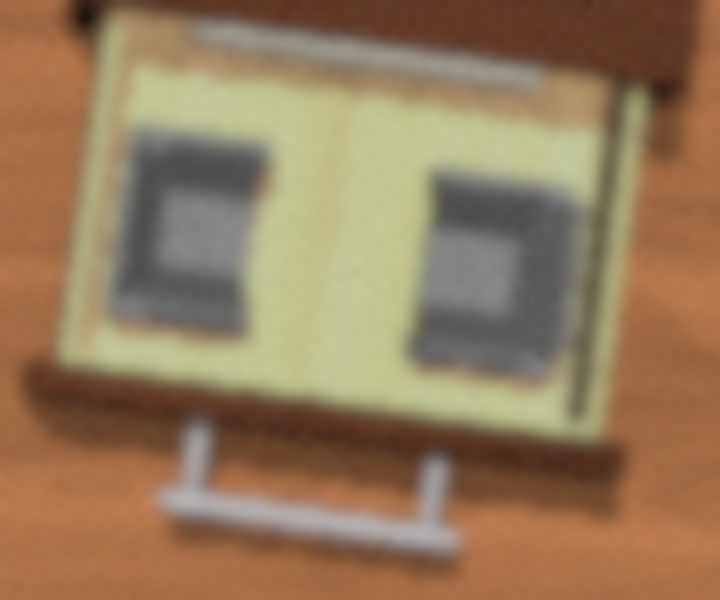

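The drawer lies at yaw about -7.5°. The saddle beds' midpoint is at crop (338,251) and the saddle tops' midpoint at (342,255).

```bash
python3 - <<'E'
from h import *
d=lambda x,y:(270+(x+.5)/8-.5,150+(y+.5)/8-.5)
s=lambda x,y:(140+(x-400+.5)/4-.5,165+(y-300+.5)/4-.5)
b=onz("top",*d(338,251.5),.03);tp=onz("top",*d(342,255),.06);print(b,tp)
print("saddle tops",tri(("top",*d(412,365)),("scene",*s(570,425))),tri(("top",*d(242,335)),("scene",*s(652,421))))
S=(b+tp)/2; F=onz("top",*d(310,522),.054);print("handle",F)
a=np.radians(-7.5);ux=np.array([np.cos(a),np.sin(a)]);print("seat->handle in unit axes",(F-S)[:2]@ux,(F-S)[:2]@[-ux[1],ux[0]])
E
```

```text
[ 0.5321582  -0.23337123  0.03      ] [ 0.52852248 -0.2311326   0.06      ]
saddle tops (array([ 0.48244782, -0.26448918,  0.0462988 ]), np.float64(0.00267315812833192)) (array([ 0.49439316, -0.19083101,  0.05054995]), np.float64(0.002363699919581309))
handle [ 0.41479543 -0.21859555  0.054     ]
seat->handle in unit axes -0.11633892298207522 -0.0015421058198717384
```

```bash
python3 -m pendant '[{"tx":0,"ty":0.5,"tz":0,"spin":0,"claw":1},{"tx":0,"ty":0.9,"tz":0,"spin":0,"claw":1},{"tx":0,"ty":0.9,"tz":0,"spin":0,"claw":1},{"tx":0,"ty":1,"tz":0,"spin":0,"claw":1},{"tx":0,"ty":1,"tz":0,"spin":0,"claw":1},{"tx":0,"ty":1,"tz":0,"spin":0,"claw":1},{"tx":0,"ty":1,"tz":0,"spin":0,"claw":1},{"tx":0,"ty":1,"tz":0,"spin":0,"claw":1},{"tx":0,"ty":1,"tz":0,"spin":0,"claw":1},{"tx":-0.07,"ty":0.8,"tz":0,"spin":0,"claw":1}]'
python3 -m pendant '[{"tx":0,"ty":0,"tz":0,"spin":-0.5,"claw":1},{"tx":0,"ty":0,"tz":0,"spin":-1,"claw":1},{"tx":0,"ty":0,"tz":0,"spin":-1,"claw":1},{"tx":0,"ty":0,"tz":0,"spin":-1,"claw":1},{"tx":0,"ty":0,"tz":0,"spin":-1,"claw":1},{"tx":0,"ty":0,"tz":0,"spin":-1,"claw":1},{"tx":0,"ty":0,"tz":0,"spin":-1,"claw":1},{"tx":0,"ty":0,"tz":0,"spin":-1,"claw":1},{"tx":0,"ty":0,"tz":0,"spin":-1,"claw":1},{"tx":0,"ty":0,"tz":0,"spin":-1,"claw":1}]'
python3 -m pendant '[{"tx":0,"ty":0,"tz":0,"spin":-1,"claw":1},{"tx":0,"ty":0,"tz":0,"spin":-1,"claw":1},{"tx":0,"ty":0,"tz":0,"spin":-1,"claw":1},{"tx":0,"ty":0,"tz":0,"spin":-1,"claw":1},{"tx":0,"ty":0,"tz":0,"spin":-1,"claw":1},{"tx":0,"ty":0,"tz":0,"spin":-1,"claw":1},{"tx":0,"ty":0,"tz":0,"spin":-1,"claw":1},{"tx":0,"ty":0,"tz":0,"spin":-1,"claw":1},{"tx":0,"ty":0,"tz":0,"spin":-1,"claw":1},{"tx":0,"ty":0,"tz":0,"spin":-0.5,"claw":1}]'
python3 -m pendant '[{"tx":0,"ty":0,"tz":0,"spin":0,"claw":1},{"tx":0,"ty":0,"tz":0,"spin":0,"claw":1}]'
python3 -c "from h import *; print(env.get_obs()['qpos'])"
```

```text
time_s: 11.05
tool_pos: [0.5277, -0.2344, 0.1693]
tool_rot: [-180.0, 0.1, 6.2]
force: [0.1, 0.0, -1.3]
grip_width: 0.0439
grasp_force: 19.8
time_s: 12.3
tool_pos: [0.5282, -0.2306, 0.1698]
tool_rot: [-179.9, 0.0, 44.5]
force: [0.6, -1.1, -1.6]
grip_width: 0.0438
grasp_force: 19.8
time_s: 13.55
tool_pos: [0.5282, -0.2309, 0.1699]
tool_rot: [-179.9, -0.0, 82.4]
force: [0.5, -0.9, -1.0]
grip_width: 0.0439
grasp_force: 19.8
time_s: 13.8
tool_pos: [0.5284, -0.232, 0.1704]
tool_rot: [-180.0, -0.0, 82.3]
force: [-0.5, 0.4, -1.4]
grip_width: 0.0439
grasp_force: 19.8
[ 61.76670613  18.06350748 -48.13865431  97.59459898  14.1609564
  70.70270382   2.55412958]
```

```bash
python3 -m pendant '[{"tx":0,"ty":0.03,"tz":0.5,"spin":0,"claw":1},{"tx":0,"ty":0,"tz":0.5,"spin":0,"claw":1},{"tx":0,"ty":0,"tz":0.4,"spin":0,"claw":1},{"tx":0,"ty":0,"tz":0.1,"spin":0,"claw":1},{"tx":0,"ty":0,"tz":0,"spin":0,"claw":1},{"tx":0,"ty":0,"tz":0,"spin":0,"claw":1}]'
python3 - <<'E'
from h import *
s=shot("scene","s3"); t=shot("top","t3")
o=np.hstack([s[155:255,130:260],t[140:240,260:390]]); cv2.imwrite("pics/c3.png",cv2.resize(o[:,:,::-1],None,fx=3,fy=3,interpolation=2))
E
```

```text
time_s: 14.55
tool_pos: [0.5308, -0.2327, 0.0965]
tool_rot: [179.9, 0.0, 82.3]
force: [-0.5, 0.8, -1.7]
grip_width: 0.0442
grasp_force: 19.8
```

View pics/c3.png

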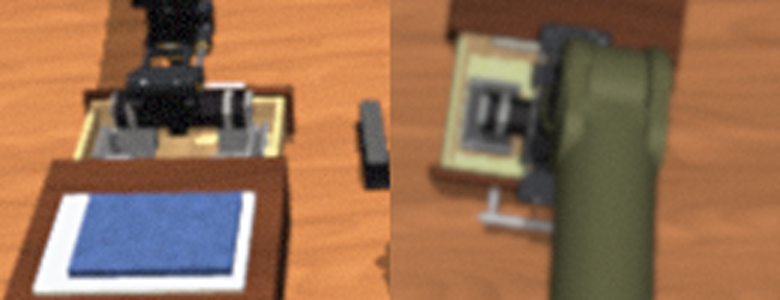

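The case hangs over the cradle in both views. Its left end, at crop (480,113), lies inside the saddle (463–517, 80–150). Lowering it.

```bash
python3 -m pendant '[{"tx":0,"ty":0,"tz":0.2,"spin":0,"claw":1},{"tx":0,"ty":0,"tz":0.2,"spin":0,"claw":1},{"tx":0,"ty":0,"tz":0.2,"spin":0,"claw":1},{"tx":0,"ty":0,"tz":0.1,"spin":0,"claw":1},{"tx":0,"ty":0,"tz":0.1,"spin":0,"claw":1},{"tx":0,"ty":0,"tz":0,"spin":0,"claw":1},{"tx":0,"ty":0,"tz":0,"spin":0,"claw":1}]'
```

```text
time_s: 15.52
tool_pos: [0.5302, -0.2328, 0.0558]
tool_rot: [180.0, 0.0, 82.3]
force: [1.1, -1.4, -1.5]
grip_width: 0.0442
grasp_force: 19.8
```

```bash
python3 -m pendant '[{"tx":0,"ty":0,"tz":0.04,"spin":0,"claw":1},{"tx":0,"ty":0,"tz":0.04,"spin":0,"claw":1},{"tx":0,"ty":0,"tz":0.02,"spin":0,"claw":1},{"tx":0,"ty":0,"tz":0,"spin":0,"claw":1},{"tx":0,"ty":0,"tz":0,"spin":0,"claw":1}]'
```

```text
time_s: 16.15
tool_pos: [0.531, -0.2334, 0.0521]
tool_rot: [179.9, 0.1, 82.2]
force: [-0.7, -2.4, 8.8]
grip_width: 0.0439
grasp_force: 19.9
```

```bash
python3 -m pendant '[{"tx":0,"ty":0,"tz":0,"spin":0,"claw":0.35},{"tx":0,"ty":0,"tz":0,"spin":0,"claw":0.3},{"tx":0,"ty":0,"tz":0,"spin":0,"claw":0.3},{"tx":0,"ty":0,"tz":0,"spin":0,"claw":0.3},{"tx":0,"ty":0,"tz":-0.2,"spin":0,"claw":0.3},{"tx":0,"ty":0,"tz":-0.5,"spin":0,"claw":0.3},{"tx":0,"ty":0,"tz":-0.8,"spin":0,"claw":0.3},{"tx":0,"ty":0,"tz":-0.8,"spin":0,"claw":0.3}]'
python3 -m pendant '[{"tx":0,"ty":-0.8,"tz":0,"spin":0,"claw":1},{"tx":0,"ty":-1,"tz":0,"spin":0,"claw":1},{"tx":0.3,"ty":-1,"tz":0,"spin":0,"claw":1},{"tx":1,"ty":0,"tz":0,"spin":0,"claw":1},{"tx":1,"ty":0,"tz":0,"spin":0,"claw":1},{"tx":1,"ty":0,"tz":0,"spin":0,"claw":1},{"tx":0,"ty":0,"tz":0,"spin":0,"claw":1},{"tx":0,"ty":0,"tz":0,"spin":0,"claw":1}]'
python3 - <<'E'
from h import *
s=shot("scene","s4"); t=shot("top","t4")
o=np.hstack([s[155:255,130:260],t[140:240,260:390]]); cv2.imwrite("pics/c4.png",cv2.resize(o[:,:,::-1],None,fx=3,fy=3,interpolation=2))
E
```

```text
time_s: 17.15
tool_pos: [0.53, -0.2323, 0.1673]
tool_rot: [180.0, 0.0, 82.3]
force: [0.1, -0.6, -0.5]
grip_width: 0.0609
grasp_force: 0.0
time_s: 18.15
tool_pos: [0.4135, -0.0505, 0.1659]
tool_rot: [180.0, 0.1, 82.3]
force: [-0.2, -0.4, 1.0]
grip_width: 0.0007
grasp_force: 0.0
```

View pics/c4.png

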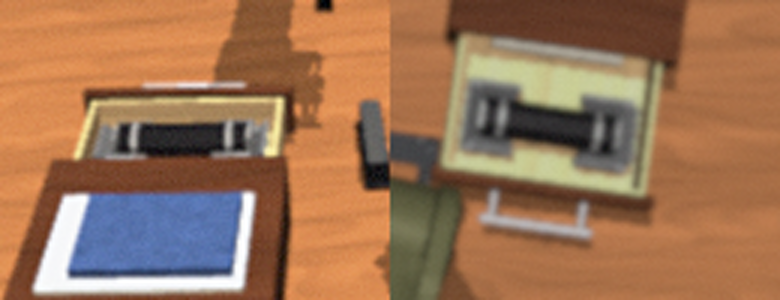

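The case lies in both saddles, running from crop (475,110) to (625,132). I check numerically how well it has seated.

```bash
python3 - <<'E'
from h import *
t=cv2.imread("pics/t4_raw.png"); cv2.imwrite("pics/d4.png",cv2.resize(t[150:225,270:360],None,fx=8,fy=8,interpolation=2))
print(proj("top",[.5302,-.2325,.074]),proj("top",[.5302,-.2325,.06]))
g=cv2.cvtColor(t,cv2.COLOR_BGR2GRAY).astype(int)
for u in(304,308,312,316,320): print(u,g[168:194,u].tolist())
E
```

```text
[313.3 180.7] [312.7 181. ]
304 [184, 178, 173, 168, 162, 131, 89, 45, 28, 38, 47, 50, 50, 49, 40, 32, 25, 33, 68, 110, 135, 156, 179, 192, 196, 196]
308 [196, 195, 193, 195, 193, 176, 132, 78, 37, 31, 41, 46, 49, 50, 43, 32, 24, 20, 36, 76, 114, 145, 171, 187, 191, 194]
312 [190, 189, 190, 191, 191, 185, 163, 119, 65, 35, 35, 46, 49, 51, 46, 39, 31, 23, 28, 61, 105, 137, 159, 181, 194, 198]
316 [198, 198, 197, 198, 199, 196, 183, 147, 94, 47, 28, 40, 46, 46, 47, 43, 36, 30, 27, 37, 72, 113, 139, 161, 181, 193]
320 [197, 199, 196, 198, 198, 194, 192, 172, 125, 71, 36, 31, 42, 46, 47, 48, 42, 35, 17, 24, 41, 78, 112, 135, 145, 152]
```

View pics/d4.png

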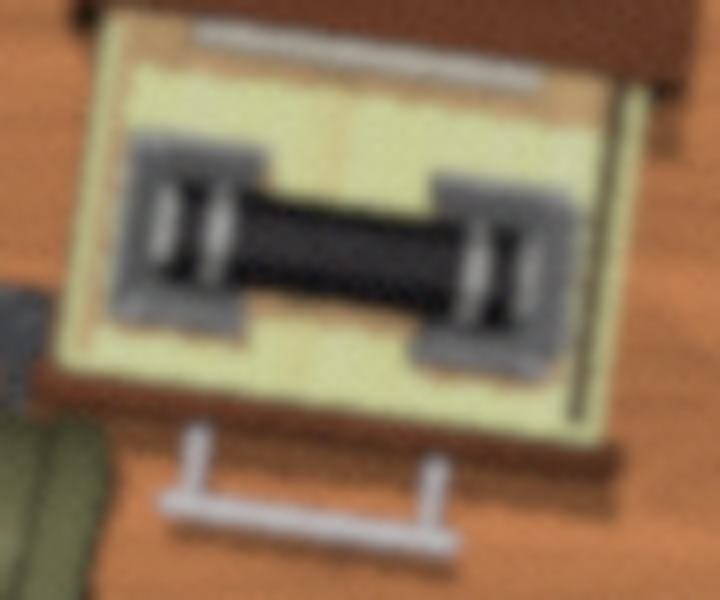

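The case is seated, parallel and centred: its mid is about (344,250) against the saddle mid at (342,255). Next I go in front of the handle with closed fingers.

```bash
python3 -m pendant '[{"tx":-0.8,"ty":-0.17,"tz":0,"spin":0,"claw":1},{"tx":-0.9,"ty":0,"tz":0,"spin":0,"claw":1},{"tx":-0.9,"ty":0,"tz":0,"spin":0,"claw":1},{"tx":-0.73,"ty":0,"tz":0,"spin":0,"claw":1},{"tx":0,"ty":0,"tz":0,"spin":0,"claw":1},{"tx":0,"ty":0,"tz":0.5,"spin":0,"claw":1},{"tx":0,"ty":0,"tz":0.5,"spin":0,"claw":1},{"tx":0,"ty":0,"tz":0,"spin":0,"claw":1},{"tx":0,"ty":0,"tz":0,"spin":0,"claw":1}]'
```

```text
time_s: 19.38
tool_pos: [0.3831, -0.214, 0.1163]
tool_rot: [180.0, 0.0, 82.3]
force: [0.4, -0.4, -0.5]
grip_width: 0.0004
grasp_force: 0.0
```

```bash
python3 -m pendant '[{"tx":0,"ty":0,"tz":0.5,"spin":0,"claw":1},{"tx":0,"ty":0,"tz":0.5,"spin":0,"claw":1},{"tx":0,"ty":0,"tz":0.2,"spin":0,"claw":1},{"tx":0,"ty":0,"tz":0,"spin":0,"claw":1},{"tx":0,"ty":0.1,"tz":0,"spin":0,"claw":1},{"tx":0,"ty":0.1,"tz":0,"spin":0,"claw":1},{"tx":0,"ty":0.1,"tz":0,"spin":0,"claw":1},{"tx":0,"ty":0.1,"tz":0,"spin":0,"claw":1},{"tx":0,"ty":0.1,"tz":0,"spin":0,"claw":1},{"tx":0,"ty":0.1,"tz":0,"spin":0,"claw":1}]'
```

```text
time_s: 20.62
tool_pos: [0.4125, -0.218, 0.0554]
tool_rot: [-180.0, -0.0, 82.3]
force: [-1.6, 0.2, 1.5]
grip_width: 0.0003
grasp_force: 0.6
```

```bash
python3 -m pendant '[{"tx":0,"ty":0.1,"tz":0,"spin":0,"claw":1},{"tx":0,"ty":0.15,"tz":0,"spin":0,"claw":1},{"tx":0,"ty":0.2,"tz":0,"spin":0,"claw":1},{"tx":0,"ty":0.2,"tz":0,"spin":0,"claw":1},{"tx":0,"ty":0.2,"tz":0,"spin":0,"claw":1},{"tx":0,"ty":0.2,"tz":0,"spin":0,"claw":1},{"tx":0,"ty":0.2,"tz":0,"spin":0,"claw":1},{"tx":0,"ty":0.2,"tz":0,"spin":0,"claw":1}]'
```

```text
time_s: 21.62
tool_pos: [0.4848, -0.2278, 0.0555]
tool_rot: [-180.0, 0.0, 82.3]
force: [-1.3, -0.2, -0.0]
grip_width: 0.0003
grasp_force: 0.7
```

```bash
python3 -m pendant '[{"tx":0,"ty":0.2,"tz":0,"spin":0,"claw":1},{"tx":0,"ty":0.2,"tz":0,"spin":0,"claw":1},{"tx":0,"ty":0.2,"tz":0,"spin":0,"claw":1},{"tx":0,"ty":0.2,"tz":0,"spin":0,"claw":1},{"tx":0,"ty":0.2,"tz":0,"spin":0,"claw":1},{"tx":0,"ty":0.1,"tz":0,"spin":0,"claw":1},{"tx":0,"ty":0.06,"tz":0,"spin":0,"claw":1},{"tx":0,"ty":0.06,"tz":0,"spin":0,"claw":1}]'
```

```text
time_s: 22.62
tool_pos: [0.5448, -0.2359, 0.0557]
tool_rot: [180.0, 0.0, 82.3]
force: [-1.0, 0.9, 1.5]
grip_width: 0.0003
grasp_force: 0.6
```

```bash
python3 -m pendant '[{"tx":0,"ty":0.06,"tz":0,"spin":0,"claw":1},{"tx":0,"ty":0.06,"tz":0,"spin":0,"claw":1},{"tx":0,"ty":0,"tz":0,"spin":0,"claw":1}]'
```

```text
time_s: 23.0
tool_pos: [0.5511, -0.2369, 0.0557]
tool_rot: [179.9, 0.0, 82.3]
force: [-0.5, 0.2, 0.5]
grip_width: 0.0002
grasp_force: 0.0
```

```bash
python3 -m pendant '[{"tx":0,"ty":0.06,"tz":0,"spin":0,"claw":1},{"tx":0,"ty":0.06,"tz":0,"spin":0,"claw":1},{"tx":0,"ty":0.06,"tz":0,"spin":0,"claw":1}]';python3 -m pendant '[{"tx":0,"ty":0.06,"tz":0,"spin":0,"claw":1},{"tx":0,"ty":0.04,"tz":0,"spin":0,"claw":1}]'
```

```text
time_s: 23.38
tool_pos: [0.5537, -0.2374, 0.0551]
tool_rot: [-179.2, 0.0, 82.2]
force: [-21.3, 3.3, 19.1]
grip_width: 0.0004
grasp_force: 11.0
time_s: 23.62
tool_pos: [0.5539, -0.2374, 0.0548]
tool_rot: [-178.5, 0.1, 82.2]
force: [-32.3, 7.8, 27.5]
grip_width: 0.0007
grasp_force: 16.9
```

The drawer has met a hard stop. Backing off to look.

```bash
python3 -m pendant '[{"tx":0,"ty":-0.3,"tz":0,"spin":0,"claw":1},{"tx":0,"ty":-0.5,"tz":0,"spin":0,"claw":1},{"tx":0,"ty":-0.6,"tz":0,"spin":0,"claw":1},{"tx":0,"ty":0,"tz":-0.7,"spin":0,"claw":1},{"tx":0,"ty":0,"tz":-1,"spin":0,"claw":1},{"tx":1,"ty":0,"tz":-0.5,"spin":0,"claw":1},{"tx":1,"ty":0,"tz":0,"spin":0,"claw":1},{"tx":1,"ty":0,"tz":0,"spin":0,"claw":1},{"tx":0.5,"ty":0,"tz":0,"spin":0,"claw":1},{"tx":0,"ty":0,"tz":0,"spin":0,"claw":1}]'
python3 - <<'E'
from h import *
s=shot("scene","s5"); t=shot("top","t5")
o=np.hstack([s[155:255,130:260],t[130:230,260:390]]); cv2.imwrite("pics/c5.png",cv2.resize(o[:,:,::-1],None,fx=3,fy=3,interpolation=2))
E
```

```text
time_s: 24.88
tool_pos: [0.5193, -0.0533, 0.1659]
tool_rot: [179.9, -0.0, 82.6]
force: [-1.2, -0.5, 0.5]
grip_width: 0.0003
grasp_force: 0.0
```

View pics/c5.png

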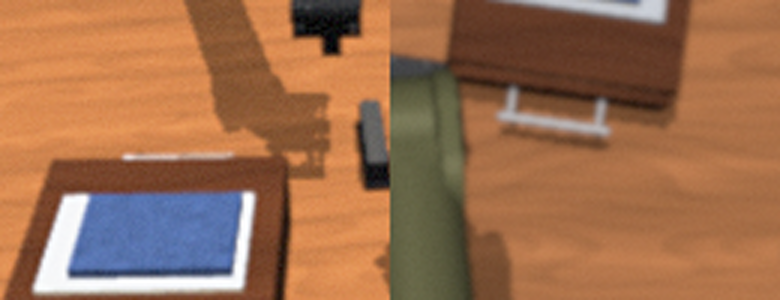

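The drawer appears closed. The handle is at crop (553,124), with a thin panel line visible just in front of the unit. I check the distances.

```bash
python3 - <<'E'
from h import *
F=onz("top",260+(553-390)/3-.33,130+124/3-.33,.054)
a=np.radians(-7.5);ux=np.array([np.cos(a),np.sin(a)]);H0=np.array([.4148,-.2186])
U=np.array([.6125,-.2455])
print(F,"moved",(F[:2]-H0)@ux,"handle to face",(U-F[:2])@ux)
t=cv2.imread("pics/t5_raw.png"); cv2.imwrite("pics/d5.png",cv2.resize(t[130:180,270:365],None,fx=8,fy=8,interpolation=2))
# predicted rows at mid-column: face-top edge, panel front top edge if shut flush-overlay 15 mm
for dx,z in((0,.092),(0,.08),(-.015,.08),(-.05,.054)): print(dx,z,proj("top",[*(U+dx*ux),z]))
g=cv2.cvtColor(t,cv2.COLOR_BGR2GRAY); print([int(x) for x in g[148:176,316]])
E
```

```text
[ 0.5648385  -0.23762846  0.054     ] moved 0.15123860928292604 handle to face 0.048281194381395706
0 0.092 [317.9 155.8]
0 0.08 [317.4 156.2]
-0.015 0.08 [316.8 160.6]
-0.05 0.054 [314.4 171.6]
[70, 69, 68, 69, 71, 69, 64, 61, 65, 65, 63, 54, 40, 40, 58, 78, 87, 87, 88, 99, 118, 142, 170, 177, 162, 135, 114, 96]
```

View pics/d5.png

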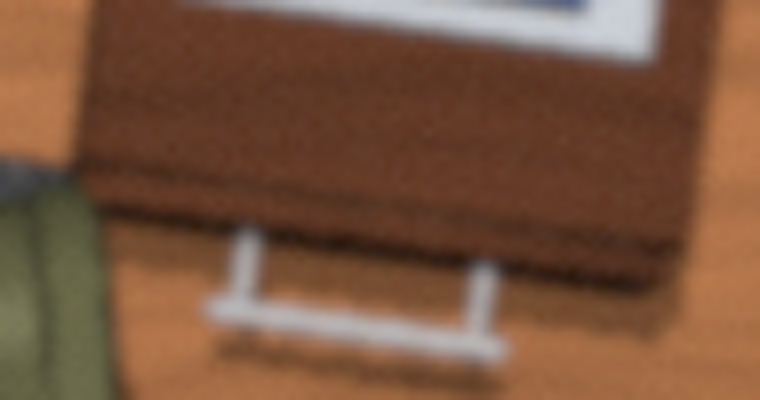

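The panel lies flat on the unit's face with no gap. Handle to face is 48 mm, against 50 mm (15 + 35) when shut. Handing in.

```bash
python3 -c "
from h import *
print(env.sign_off())"
```

```text
the job is handed in; nothing more can be done
None
```

The job is handed in: the case came out from under the stand, was set down and released, then regrasped across its middle and laid in the cradle; the drawer was pushed gently shut. My pictures show the drawer closed and the case seated before it shut, but the hand-in gave no verdict.

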